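Lay out a linear power supply around its terminal strip

TASK

Set out the parts of a small power supply, ready for wiring: put the green regulator module on the black terminal strip midway between its two posts, lengthwise along the strip, and only then set the finned heatsink centred on top of it, lengthwise the same way. Stand the transformer on the bench beyond the strip's end next to the red post, in line with the two posts and square to the strip, about 20 mm clear of the strip's end, and stand the orange capacitor upright on the bench squarely behind the black post (on the strip's long side away from the robot), about 20 mm clear of the strip's edge. Let go of everything, and leave the battery holder and the solder spool where they lie.

Things in the scene. Friction and masses are not known exactly. Their poses are not given: they have to be found in the camera images.
- strip: Flat black terminal strip fixed to the bench, 56 x 220 x 6 mm (its x, y, z), with a red and a black binding post standing near its two ends, and the free bay for the regulator in the middle. Origin at the centre of its underside; its y axis runs along its length (through both posts), x points to its rear long side, away from the robot, z up. Its place and its turn (up to 14 degrees) vary.
- post_red: Red binding post fixed on the strip, 30 x 30 mm foot, 40 mm tall above the strip's top. Origin at the centre of its foot, on the strip's top (6 mm above the bench), on the strip's centre line, 80 mm from the strip's centre (so 30 mm from the strip's end); axes parallel to the strip's. Which end it is at varies.
- post_black: Black binding post on a grey 30 x 30 mm foot, 40 mm tall, fixed on the strip 80 mm from its centre on the other end from the red post. Origin at the centre of its foot, on the strip's top; axes parallel to the strip's (x to the rear).
- regulator_c (a point): Centre (half-way up) of the loose regulator module: a green block with a silver pad on its flat top, 60 mm long (its x), 44 mm wide (y), 24 mm tall overall (the top 2 mm is the 42 x 30 mm pad); centre 12 mm above its underside. About 90 g.
- heatsink_c (a point): Centre (half-way up) of the loose dark grey heatsink with six fins, 50 mm long (its x, along the fins), 36 mm wide (y), 30 mm tall; centre 15 mm above its flat underside, fins upwards. About 80 g. The fins may be gripped over the 36 mm width.
- transformer_c (a point): Centre (half-way up) of the loose transformer: dark iron core 50 mm (its x) by 26 mm (y), with a copper and yellow winding that makes it 46 mm in y; 45 mm tall, centre 22.5 mm above its underside. The core's two end faces, 50 mm apart along x, are flat and good to grip. About 350 g.
- capacitor_c (a point): Centre (half-way up) of the loose orange capacitor: an upright can 32 mm in diameter and 50 mm tall, silver top, white stripe; centre 25 mm above its underside, z is its axis. About 70 g.
- battery_box: Small black battery holder with two cells, lying flat, 60 x 32 x 20 mm tall, loose, among the parts nearest the robot; not to be disturbed. Origin at the centre of its underside.
- spool: Solder spool standing on its flange, silver with white flanges, 54 mm diameter, 36 mm tall, loose; not to be disturbed. Origin at the centre of its underside.
Things that resemble listed ones, but are neither listed nor needed, are in the scene too. What is shaped like the part that bears regulator_c but blue or turquoise is not meant.

How it is judged:
By the outcome, as a careful person would: the job done as asked, in the order asked, and still so for the second after the job is handed in, with the robot touching nothing.
It also fails if it takes over 90 s, if anything falls off the work surface, if the arm or the gripper's body presses on something with over 40 N, if the wrist force passes 120 N, or if a joint passes its speed limit or range.

ROBOT

A 7-joint arm with a two-finger parallel gripper is mounted at the origin on the work surface. World frame = base frame: x ahead of the robot, y to its left, z up, the work surface at z = 0. Lengths are in m, angles in rad, forces in N, time in s.
With the tool pointing down it reaches from about 0.4 to 0.875 m from the base axis. Payload 19.3 kg.
Tool frame: the origin (TCP) lies at the very end of the fingers, on their centre line; the grasp point (between the pads) lies bot.grasp_offset behind it (bot.grasp_offset is the distance from the TCP to the grasp point, in m); z points along the fingers, y is the direction in which the jaws open and shut (so a half turn about z gives the same grasp; the last joint's range is limited). The gripper opens to 85 mm and grips with 20 to 120 N. Pads are 22 mm wide; open, the fingers measure 114 mm over their backs; the gripper's body (76 mm by 85 mm) begins 54 mm behind the grasp point. The pads swing forward as they close: fully open they stand 13 mm farther back than shut.
Start: joints at [-1.278, 0.521, -0.036, 1.599, 0.021, 1.021, -0.113], TCP at [0.222, 0.584, 0.231] pointing down, gripper open.
Joint ranges: [-2.91, 2.91], [-0.3, 2.13], [-1.5, 1.42], [0.17, 2.43], [-1.26, 4.41], [0.16, 1.93], [-2.52, 2.52]. Speed limits (rad/s): [1.89, 1.89, 2.39, 2.39, 3.01, 3.01, 3.01].

INTERFACE

Orientations are given as [roll, pitch, yaw] about the fixed x, y, z axes, in that order (R = Rz(yaw) Ry(pitch) Rx(roll)).
In Python, from workcell import bot gives the robot as it stands. The module is installed in compiled form; this text tells all that it offers.
- The arm moves only by the shell command python3 -m handwheel 'ROWS' [OPENING] [FORCE]. ROWS is JSON, a list of rows, each a list of 6 numbers: the shift along the tool's x, y, z as a fraction of full scale, then the turn, a rotation vector about the tool's x, y, z as a fraction of full scale. In form: [[x, y, z, rx, ry, rz], ...]. A call has 1 to 8 rows; each row shifts and turns the commanded pose from where the row before left it, along the tool's axes as they then stand; what a row does not reach is not made up. Full scale, the value 1, is 0.025 m for a shift and 360 degrees for a turn. A row lasts 1/8 s, in which the tool goes at most 62.5 mm and 10.7 degrees, less where a joint would pass 70% of its speed; a pose out of reach is approached as far as the arm can. A call with a number of a shift or a turn outside -1 to 1 is refused whole. A call with a gripper value outside its range is refused whole. OPENING is the closure, from -1 (fully open) to 1 (shut), set as the call begins (- or left out, the last holds). The fingers move at their own pace and stop on an object; FORCE is the grip in N (left out, the last holds). Time passes only in rows, so rows that do not move let the fingers close. It gives the time, the measured TCP pose, the force and the opening at its end, in the units of the state.
- bot.observe(): the state, without advancing time (a new reading comes with each control period).
- bot.grab_frame(name): name is "side" or "top" or "wrist"; returns a dict with "pixels" (384x512x3 uint8, blue, green, red), "vertical_fov" (degrees; the focal length in pixels is half the picture's height over the tangent of half this angle, whatever the lens; pixels are square), "cx", "cy" (the principal point, pixels), "D" ([k1, k2, p1, p2, k3] as OpenCV has them; the pictures are not rectified), "R" (3x3) and "t" (3): a world point X has camera coordinates R X + t. Camera axes: x right, y down, z forward; pixel columns grow to the right and rows downward; lengths in m; the calibration is good to about 2 mm. A picture is of the moment at which its call begins. There is no depth.
- bot.job_done(): hands the job in, once; it reports no verdict.
Trained networks look in a picture, given as the dict that the camera call returned (one of the last four; its "shot" number tells which), for a name from the list of things; names that differ only in an ending like _2 or _b are one class to them, and where a whole thing is asked for, a point or a joint stands for the part that bears it (a point fixed in the world has none). Each returns a list of dicts, best first, with "score" (0 to 1); they miss things now and then, are a little off and sometimes report something else, mostly with a low value. They report only what shows in the picture. A call takes as long as a camera call. They do not tell look-alikes from the thing itself.
- bot.trace(picture, thing): "region" (384x512 bool, what is visible of it) and "point" ([column, row] in pixels, amid what is visible of it).
The state is a dict: "clock": time; "qpos": joint angles; "qd": joint speeds; "joint_efforts": joint torques, N m; "position": TCP position; "tool_rot": TCP orientation; "force": force on the tool from outside, world axes, zero at the start; "moment": the same for the moment, N m; "grip_width": finger opening in m.
Only numpy, scipy, OpenCV 4.12 (cv2) and the standard library are available. Lean on these libraries where they do the work, as an engineer would, in place of code of your own. Each camera call takes 0.05 s, during which the arm holds its last target.

## Working session

There is one attempt and no reset: what is moved stays moved. The work goes in short steps, Python scripts to look and compute and a shell command to move; the robot and the scene stay as the last step left them, time stands still between calls to the robot, and variables do not carry over. Pictures are saved under pics/ and viewed, and the job is handed in when it is done.

```bash
mkdir -p pics; ls; cat > h.py <<'E'
import numpy as np, cv2
from workcell import bot
from scipy.spatial.transform import Rotation as Rn
def K(f):
    h,w=f["pixels"].shape[:2]; fl=h/2/np.tan(np.radians(f["vertical_fov"])/2)
    return np.array([[fl,0,f["cx"]],[0,fl,f["cy"]],[0,0,1]])
def ray(f,uv):
    p=cv2.undistortPoints(np.array([[uv]],float),K(f),np.array(f["D"],float))[0,0]
    R=np.array(f["R"]);t=np.array(f["t"])
    return -R.T@t, R.T@np.array([p[0],p[1],1.])
def atz(f,uv,z):
    o,d=ray(f,uv); return o+d*(z-o[2])/d[2]
def proj(f,X):
    R=np.array(f["R"]);t=np.array(f["t"])
    return cv2.projectPoints(np.array(X,float).reshape(-1,1,3),cv2.Rodrigues(R)[0],t,K(f),np.array(f["D"],float))[0].reshape(-1,2)
E
python3 - <<'E'
from h import *
for n in ["top","side","wrist"]:
    f=bot.grab_frame(n); cv2.imwrite(f"pics/a_{n}.png",f["pixels"]); R=np.array(f["R"]); print(n,(-R.T@np.array(f["t"])).round(3),R[2].round(2),f["vertical_fov"],f["D"])
s=bot.observe(); print(s, bot.grasp_offset)
E
```

```text
pics
top [0.396 0.021 1.327] [ 0.07 -0.01 -1.  ] 43.81194292055456 [0.06608926 0.         0.         0.         0.        ]
side [-0.023 -0.546  0.671] [ 0.54  0.56 -0.63] 45.935940691291414 [-0.03379185  0.          0.          0.          0.        ]
wrist [0.16  0.607 0.373] [ 0.24 -0.09 -0.96] 59.34223953065172 [-0.10028293  0.          0.          0.          0.        ]
{'clock': 0.15, 'qpos': array([-1.27819535,  0.52187934, -0.0363232 ,  1.59986304,  0.02123014,
        1.02113316, -0.11277407]), 'qd': array([ 6.76753026e-05, -7.13102415e-04,  1.56110796e-04,  1.92929238e-03,
       -1.53066612e-03, -1.12367690e-03,  5.11158122e-04]), 'joint_efforts': array([ 2.46615629e-03, -9.27393293e+01,  1.98105767e+00, -3.70054078e+01,
        1.81035697e-02,  6.30382245e-03,  5.96702967e-05]), 'position': array([0.22175562, 0.58405931, 0.23086163]), 'tool_rot': array([-3.14069985e+00,  8.91715083e-05,  2.77881716e+00]), 'force': array([-0.1748568 , -0.80622776, -0.16301306]), 'moment': array([-0.01510206, -0.01080039,  0.0265558 ]), 'grip_width': 0.08529082864468018} 0.0187
```

View pics/a_top.png

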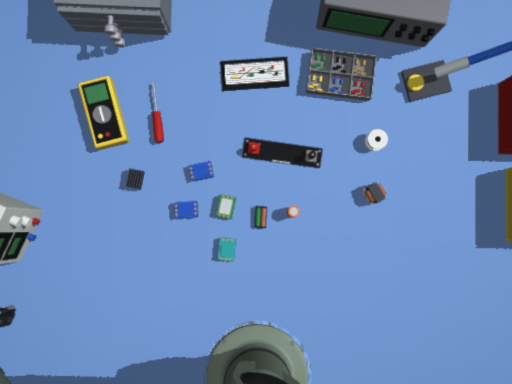

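View pics/a_side.png

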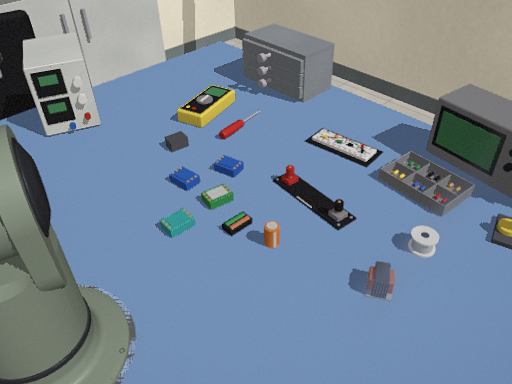

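The top view shows the strip at (283,152) with the red post on the left (+y side) and the black post on the right. It also shows the green regulator (226,207), heatsink (135,180), transformer (374,193), capacitor (292,211), battery holder (260,217) and spool (376,140). The blue and teal blocks are look-alikes.

```bash
python3 - <<'E'
from h import *
hz={"strip":.006,"post_red":.046,"post_black":.046,"regulator_c":.024,"heatsink_c":.03,"transformer_c":.045,"capacitor_c":.05,"battery_box":.02,"spool":.036}
for n in ["top","side"]:
    f=bot.grab_frame(n)
    for k,z in hz.items():
        for d in bot.trace(f,k)[:4]:
            r=d["region"].astype(np.uint8); c=max(cv2.findContours(r,0,2)[0],key=cv2.contourArea); 
            ra=cv2.minAreaRect(c)
            print(n,k,round(d["score"],2),np.round(d["point"],1),r.sum(),"mid",atz(f,d["point"],z/2)[:2].round(3),"top",atz(f,ra[0],z)[:2].round(3),np.round(ra[1],1),round(ra[2]))
f=bot.grab_frame("top")
p=f["pixels"]; c=p[100:270,100:400]; cv2.imwrite("pics/b.png",cv2.resize(c,None,fx=2.6,fy=2.6,interpolation=cv2.INTER_CUBIC))
E
```

```text
top strip 0.95 [277.2 150.8] 1248 mid [ 0.611 -0.039] top [ 0.608 -0.052] [80.3 20.7] 7
top post_red 0.66 [253.4 147.6] 132 mid [0.615 0.028] top [0.611 0.029] [11. 12.] 90
top regulator_c 0.77 [225.5 207.5] 364 mid [0.448 0.1  ] top [0.452 0.1  ] [16.8 22. ] 13
top regulator_c 0.66 [201.3 170.7] 371 mid [0.548 0.17 ] top [0.548 0.17 ] [16.9 22.5] 77
top regulator_c 0.64 [183.2 207.1] 385 mid [0.446 0.216] top [0.442 0.207] [16.6 24.6] 87
top heatsink_c 0.67 [134.8 179.8] 247 mid [0.517 0.35 ] top [0.52  0.347] [17. 15.] 90
top transformer_c 0.8 [375.1 191.9] 339 mid [ 0.502 -0.309] top [ 0.499 -0.302] [18.7 19.6] 59
top capacitor_c 0.68 [288.5 212.6] 125 mid [ 0.439 -0.073] top [ 0.444 -0.081] [11. 12.] 90
top battery_box 0.61 [261.9 214.9] 251 mid [ 0.431 -0.001] top [0.426 0.005] [11.6 21.4] 3
top battery_box 0.52 [380.  138.1] 364 mid [ 0.654 -0.324] top [ 0.647 -0.31 ] [19.1 21.9] 45
top spool 0.72 [376. 138.] 372 mid [ 0.652 -0.311] top [ 0.645 -0.305] [19.2 22.4] 63
side strip 0.93 [316.3 204.2] 1252 mid [ 0.597 -0.076] top [ 0.602 -0.065] [90.1 20.9] 36
side post_red 0.59 [28
[... 476 characters left out ...]
 [0.519 0.35 ] top [0.508 0.325] [17.6 22.8] 70
side heatsink_c 0.68 [379.6 276.2] 920 mid [ 0.512 -0.301] top [ 0.494 -0.312] [28.  36.8] 10
side transformer_c 0.63 [379.6 277.6] 939 mid [ 0.503 -0.306] top [ 0.48  -0.318] [27.9 37.9] 13
side transformer_c 0.18 [287.7 175.9] 219 mid [0.61  0.024] top [0.59  0.004] [17.4 16.5] 63
side capacitor_c 0.92 [274.7 235.2] 388 mid [ 0.445 -0.094] top [ 0.426 -0.103] [15. 27.] 0
side capacitor_c 0.17 [380.4 279.6] 891 mid [ 0.498 -0.31 ] top [ 0.478 -0.319] [27.6 36.6] 10
side battery_box 0.73 [238.9 221.1] 416 mid [0.432 0.001] top [ 0.418 -0.01 ] [14.9 30.3] 58
side spool 0.77 [424.1 238.8] 755 mid [ 0.654 -0.31 ] top [ 0.629 -0.318] [28.1 31.3] 18
```

View pics/b.png

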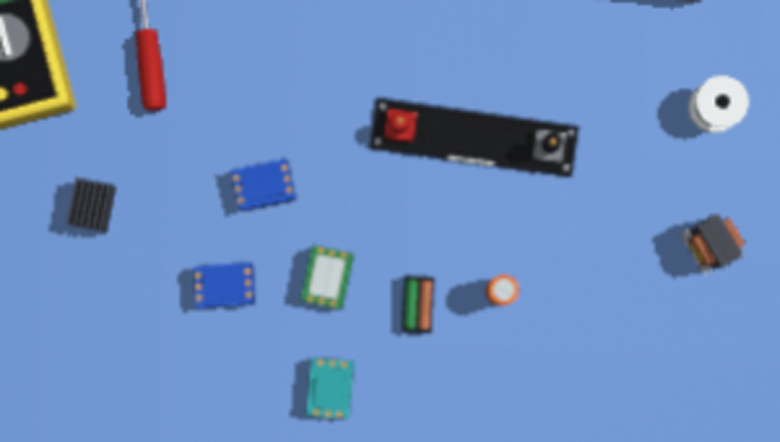

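View pics/a_wrist.png

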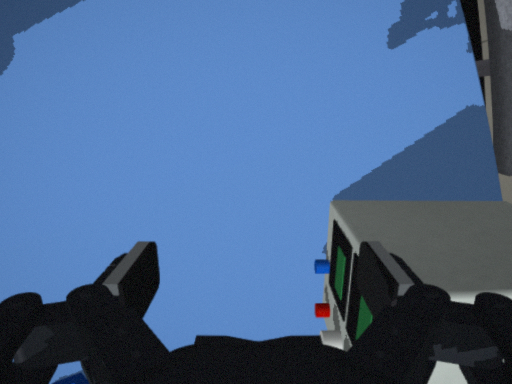

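```bash
python3 -m handwheel '[[-0.957,-0.93,0,0,0,0],[-0.957,-0.93,0,0,0,0],[-0.957,-0.93,0,0,0,0],[-0.957,-0.93,0,0,0,0],[-0.957,-0.93,0,0,0,0],[-0.957,-0.93,0,0,0,0],[-0.957,-0.93,0,0,0,0],[-0.957,-0.93,0,0,0,0]]'; python3 -m handwheel '[[-0.957,-0.93,0,0,0,0],[-0.957,-0.93,0,0,0,0],[-0.957,-0.93,0,0,0,0],[-0.957,-0.93,0,0,0,0],[-0.957,-0.93,0,0,0,0],[-0.957,-0.93,0,0,0,0],[-0.957,-0.93,0,0,0,0],[-0.957,-0.93,0,0,0,-0.022]]'
cat > look.py <<'E'
import sys; from h import *
n=sys.argv[1]; f=bot.grab_frame("wrist"); cv2.imwrite(f"pics/{n}.png",f["pixels"])
import pickle; pickle.dump({k:f[k] for k in ("pixels","vertical_fov","cx","cy","D","R","t")},open(f"pics/{n}.pkl","wb"))
s=bot.observe(); print(s["clock"],s["position"].round(4),s["tool_rot"].round(4),s["grip_width"],s["qpos"].round(2))
hz={"strip":.006,"post_red":.046,"post_black":.046,"regulator_c":.024,"heatsink_c":.03,"transformer_c":.045,"capacitor_c":.05,"battery_box":.02}
for k in sys.argv[2:]:
    for d in bot.trace(f,k)[:3]:
        r=d["region"].astype(np.uint8); c=max(cv2.findContours(r,0,2)[0],key=cv2.contourArea); ra=cv2.minAreaRect(c)
        print(k,round(d["score"],2),np.round(d["point"],1),r.sum(),atz(f,d["point"],hz[k]).round(4),np.round(ra[1],1),round(ra[2]))
E
python3 look.py c regulator_c
```

```text
clock: 2.2
position: [0.3352, 0.3415, 0.2314]
tool_rot: [3.141, 0.0, 2.779]
force: [-0.1, 0.0, 0.4]
grip_width: 0.0856
clock: 3.2
position: [0.4481, 0.0997, 0.2315]
tool_rot: [3.141, 0.0, 2.919]
force: [0.1, 0.3, -0.1]
grip_width: 0.0853
3.25 [0.4494 0.096  0.2315] [-3.1406e+00  1.3000e-03  2.9274e+00] 0.08565916389056578 [-0.45  0.26  0.13  2.02 -0.04  0.86  1.06]
regulator_c 0.77 [223.3  59.4] 2856 [0.3369 0.0892 0.024 ] [65.1 45.7] 81
regulator_c 0.6 [259.1 168.8] 2344 [0.4524 0.0994 0.024 ] [57.4 42. ] 88
```

View pics/c.png

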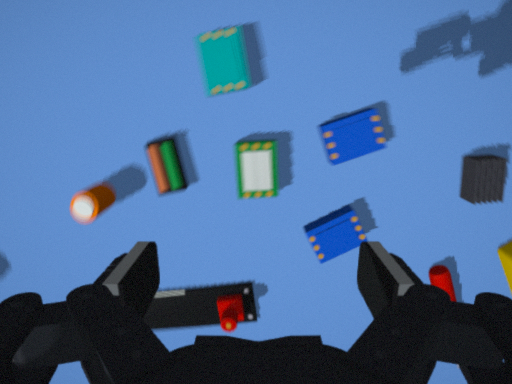

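The green regulator is at (257,168), the battery holder at (167,165), the capacitor at (88,205) and the strip's red end at (240,305). The arm was still settling when I took this picture, so I'll measure again from a metric rectification.

```bash
cat >> h.py <<'E'
def plane(f,z,c,hx,hy,res=0.0005):
    # metric image: rows: x decreasing downward; cols: y decreasing to the right
    xs=np.arange(c[0]+hx,c[0]-hx,-res); ys=np.arange(c[1]+hy,c[1]-hy,-res)
    X,Y=np.meshgrid(xs,ys,indexing='ij')
    p=proj(f,np.stack([X,Y,np.full_like(X,z)],-1)).reshape(X.shape+(2,)).astype(np.float32)
    im=cv2.remap(f["pixels"],p[...,0],p[...,1],cv2.INTER_LINEAR)
    return im,(lambda uv:np.array([xs[0]-uv[1]*res,ys[0]-uv[0]*res]))
def rect(mask,m):
    mask=mask.astype(np.uint8); c=max(cv2.findContours(mask,0,2)[0],key=cv2.contourArea)
    c=cv2.convexHull(c)
    (u,sz,a)=cv2.minAreaRect(c); b=cv2.boxPoints((u,sz,a))
    P=np.array([m(q) for q in b]); e1=P[1]-P[0]; e2=P[2]-P[1]
    if np.linalg.norm(e2)>np.linalg.norm(e1): e1,e2=e2,e1
    return P.mean(0),np.linalg.norm(e1),np.linalg.norm(e2),np.degrees(np.arctan2(e1[1],e1[0]))
E
python3 look.py d >/dev/null; python3 - <<'E'
from h import *
import pickle
f=pickle.load(open("pics/d.pkl","rb")); s=bot.observe(); print(s["position"].round(4),s["tool_rot"].round(4))
im,m=plane(f,.024,(.452,.1),.05,.05)
hsv=cv2.cvtColor(im,cv2.COLOR_BGR2HSV)
pad=(hsv[...,1]<60)&(hsv[...,2]>120)
print("pad",rect(pad,m))
g=(hsv[...,0]>40)&(hsv[...,0]<85)&(hsv[...,1]>90)&(hsv[...,2]>60)
print("green",rect(g|pad,m))
cv2.imwrite("pics/d_r.png",cv2.resize(im,None,fx=2,fy=2))
# strip from the top cam
ft=bot.grab_frame("top")
im,m=plane(ft,.006,(.605,-.05),.08,.16); hsv=cv2.cvtColor(im,cv2.COLOR_BGR2HSV)
cv2.imwrite("pics/d_s.png",im)
print("strip",rect(((hsv[...,2]<70)).astype(np.uint8),m))
E
```

```text
[0.4481 0.0995 0.2314] [-3.1415e+00  3.0000e-04  2.9143e+00]
pad (array([0.45245359, 0.09900404]), np.float64(0.042662349557924355), np.float64(0.03036054273169438), np.float64(-10.684912492763868))
green (array([0.45116074, 0.09930149]), np.float64(0.061159835044348215), np.float64(0.04310910563805818), np.float64(-10.539180536951077))
strip (array([ 0.60635713, -0.05131027]), np.float64(0.2159124779014882), np.float64(0.05231907658366777), np.float64(-96.50401093715176))
```

View pics/d_r.png

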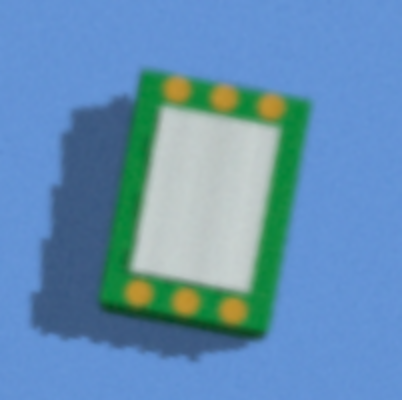

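View pics/d_s.png

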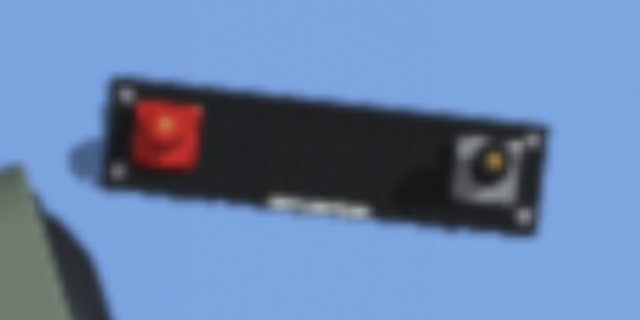

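```bash
python3 -m handwheel '[[-0.176,0.01,0.6,0,0,-0.0064],[0,0,1,0,0,0],[0,0,1,0,0,0],[0,0,1,0,0,0],[0,0,1,0,0,0],[0,0,1,0,0,0],[0,0,1,0,0,0],[0,0,1,0,0,0]]' -0.45;  python3 -m handwheel '[[0,0,0.75,0,0,0],[0,0,0.5,0,0,0],[0,0,0.25,0,0,0],[0,0,0,0,0,0]]'; python3 - <<'E'
from h import *
f=bot.grab_frame("side"); p=f["pixels"]; u=proj(f,[[.45,.1,.03]])[0].astype(int); c=p[u[1]-60:u[1]+60,u[0]-80:u[0]+80]; cv2.imwrite("pics/e.png",cv2.resize(c,None,fx=4,fy=4))
E
```

```text
clock: 4.4
position: [0.4517, 0.1012, 0.0406]
tool_rot: [3.141, -0.0, 2.957]
force: [-0.1, 0.7, -0.2]
grip_width: 0.062
clock: 4.9
position: [0.452, 0.1001, 0.0038]
tool_rot: [-3.142, -0.0, 2.957]
force: [0.3, -0.5, 0.7]
grip_width: 0.0618
```

View pics/e.png

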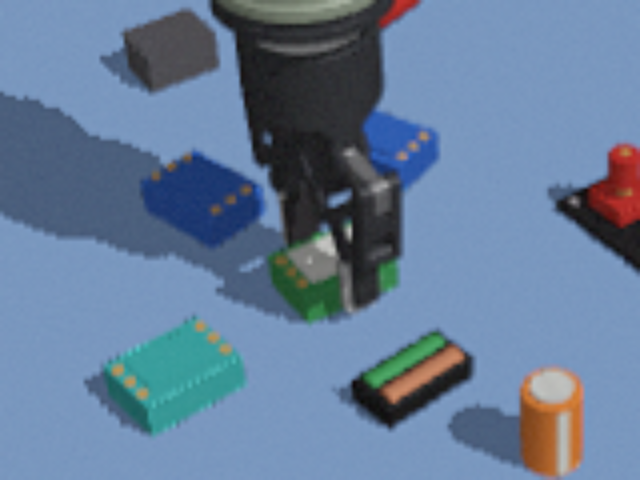

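The fingers straddle the green regulator at (330,270) in the zoom. I'll close and lift.

```bash
python3 -m handwheel '[[0,0,0,0,0,0],[0,0,0,0,0,0],[0,0,0,0,0,0],[0,0,0,0,0,0],[0,0,0,0,0,0],[0,0,0,0,0,0]]' 1 50;  python3 -m handwheel '[[0,0,-0.5,0,0,0],[0,0,-1,0,0,0],[0,0,-1,0,0,0],[0,0,-1,0,0,0],[0,0,-1,0,0,0],[0,0,-1,0,0,0],[0,0,-1,0,0,0],[0,0,0,0,0,0]]'; python3 -m handwheel '[[0,0,0,0,0,0]]' ; python3 look.py f; 
```

```text
clock: 5.7
position: [0.4523, 0.1, 0.0045]
tool_rot: [3.141, 0.001, 2.957]
force: [-0.6, -0.2, 10.2]
grip_width: 0.0433
clock: 6.7
position: [0.4527, 0.1001, 0.1684]
tool_rot: [3.14, 0.003, 2.957]
force: [0.4, 1.4, -1.6]
grip_width: 0.0432
clock: 6.82
position: [0.4517, 0.0999, 0.1663]
tool_rot: [3.142, 0.0, 2.957]
force: [0.1, 0.2, -2.1]
grip_width: 0.0425
6.875 [0.4516 0.0998 0.166 ] [-3.1412e+00 -6.0000e-04  2.9573e+00] 0.04311924748926968 [-0.43  0.37  0.11  2.08 -0.06  0.7   1.1 ]
```

View pics/f.png

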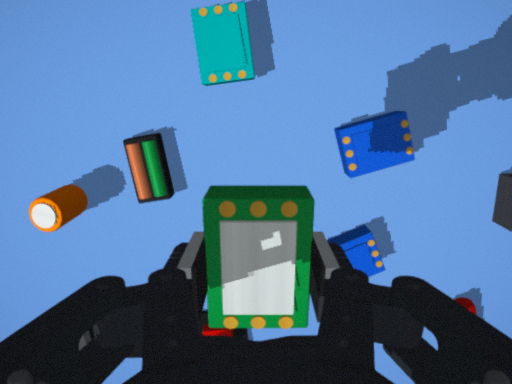

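```bash
python3 -m handwheel '[[-0.9,-0.6,0,0,0,0],[-0.9,-0.6,0,0,0,0],[-0.9,-0.6,0,0,0,0],[-0.9,-0.6,0,0,0,0],[-0.9,-0.6,0,0,0,0],[-0.9,-0.6,0,0,0,0],[-0.9,-0.6,0,0,0,0],[-0.9,-0.6,0,0,0,0]]'; python3 -m handwheel '[[0,0,0,0,0,0.0265],[0,0,0,0,0,0.0265],[0,0,0,0,0,0.0265],[0,0,0,0,0,0.0265],[0,0,0,0,0,0.0265],[0,0,0,0,0,0.0265],[0,0,0,0,0,0.0265],[0,0,0,0,0,0.0265]]'; python3 -m handwheel '[[0,0,0,0,0,0.0265],[0,0,0,0,0,0],[0,0,0,0,0,0],[0,0,0,0,0,0]]' ; python3 look.py g; python3 - <<'E'
from h import *
import pickle
f=pickle.load(open("pics/f.pkl","rb")); 
im,m=plane(f,.186,(.452,.1),.05,.05); hsv=cv2.cvtColor(im,cv2.COLOR_BGR2HSV)
pad=(hsv[...,1]<60)&(hsv[...,2]>110); print("held pad at tcp .4516 .0998 yaw169.4:",rect(pad,m)); cv2.imwrite("pics/f_r.png",im)
E
```

```text
clock: 7.88
position: [0.607, -0.0517, 0.1652]
tool_rot: [-3.141, -0.002, 2.957]
force: [-0.5, 0.5, -1.0]
grip_width: 0.0426
clock: 8.88
position: [0.6065, -0.0511, 0.1653]
tool_rot: [-3.14, 0.0, 1.62]
force: [0.6, -0.2, -1.1]
grip_width: 0.0431
clock: 9.38
position: [0.6069, -0.0511, 0.1662]
tool_rot: [-3.141, -0.0, 1.461]
force: [0.8, 0.6, 0.1]
grip_width: 0.0429
9.425 [ 0.6069 -0.0512  0.1663] [-3.1415e+00 -1.0000e-04  1.4601e+00] 0.04288986162043896 [-0.37  0.63  0.53  1.73 -0.4   0.89  0.22]
held pad at tcp .4516 .0998 yaw169.4: (array([0.45195426, 0.09918649]), np.float64(0.04244654561936619), np.float64(0.030058322847659566), np.float64(-10.561016221035329))
```

View pics/g.png

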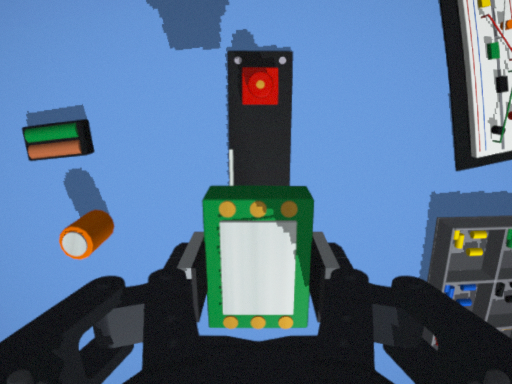

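```bash
cat >> h.py <<'E'
def stripfit(f,c,hx,hy,dark=75,name=None):
    im,m=plane(f,.006,c,hx,hy); g=im.max(2).astype(int)
    return im,m,g
E
python3 - <<'E'
from h import *
import pickle
f=pickle.load(open("pics/g.pkl","rb"))
im,m=plane(f,.006,(.612,.02),.06,.06); cv2.imwrite("pics/g_r.png",cv2.resize(im,None,fx=2,fy=2))
v=im[...,0].astype(float) # blue channel: bench bright, strip dark
# long edges: for each column scan
def cross(a,th=85):
    i=np.where((a[:-1]-th)*(a[1:]-th)<0)[0]; return [k+(a[k]-th)/(a[k]-a[k+1]) for k in i]
top=[];bot_=[];end=[]
for c in range(0,im.shape[1],2):
    k=cross(v[:,c])
    if len(k)>=2: top.append(m((c,k[0]))); bot_.append(m((c,k[-1])))
for r in range(0,im.shape[0],2):
    k=cross(v[r,:])
    if len(k): end.append(m((k[0],r)))
for n,P in (("rear",top),("front",bot_),("end",end)):
    P=np.array(P); 
    if len(P)<8: print(n,len(P)); continue
    vx,vy,x0,y0=cv2.fitLine(P.astype(np.float32),cv2.DIST_HUBER,0,.0005,.0001).ravel()
    print(n,len(P),P[0].round(4),P[-1].round(4),np.degrees(np.arctan2(vy,vx)).round(2),x0.round(4),y0.round(4), "x at y=0.02",(x0+(0.02-y0)*vx/vy).round(4))
E
```

```text
rear 90 [0.6079 0.057 ] [ 0.6367 -0.039 ] 83.41 0.6417 0.003 x at y=0.02 0.6436
front 90 [0.5925 0.057 ] [ 0.5855 -0.039 ] 83.66 0.5881 0.0182 x at y=0.02 0.5883
end 58 [0.646  0.0414] [ 0.584  -0.0186] -6.56 0.6253 0.0549 x at y=0.02 0.9291
```

View pics/g_r.png

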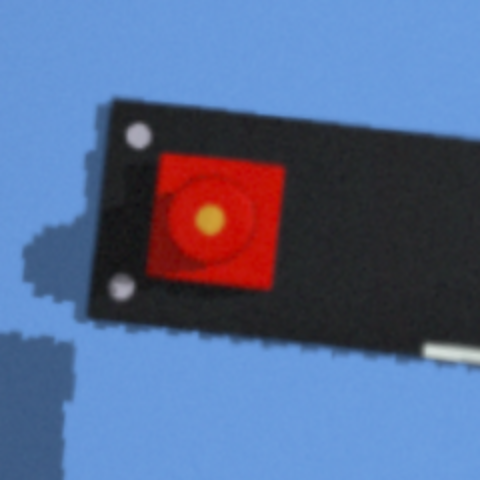

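The rectified view shows the strip's red end with corners at (112,98) and (88,318) and the red foot at (216,222). The wrist camera gives a strip centre of about (0.6073, -0.0535) and a yaw of -6.5°. The top view agrees to about 2 mm, so I'll lower the regulator now.

```bash
python3 -m handwheel '[[-0.075,0.03,1,0,0,0.0004],[0,0,1,0,0,0],[0,0,1,0,0,0],[0,0,1,0,0,0],[0,0,1,0,0,0],[0,0,0.5,0,0,0],[0,0,0.3,0,0,0],[0,0,0.2,0,0,0]]';  python3 -m handwheel '[[0,0,0.12,0,0,0],[0,0,0,0,0,0],[0,0,0,0,0,0],[0,0,0,0,0,0]]'; python3 look.py i
```

```text
clock: 10.42
position: [0.6078, -0.0531, 0.0165]
tool_rot: [3.141, -0.0, 1.456]
force: [-0.3, -0.5, -1.2]
grip_width: 0.043
clock: 10.92
position: [0.6076, -0.053, 0.0135]
tool_rot: [3.141, -0.0, 1.456]
force: [0.3, 1.2, -0.7]
grip_width: 0.0426
10.975 [ 0.6076 -0.053   0.0135] [ 3.1414 -0.      1.4562] 0.04252517624472839 [-0.27  0.84  0.4   1.79 -0.52  0.62  0.32]
```

View pics/i.png

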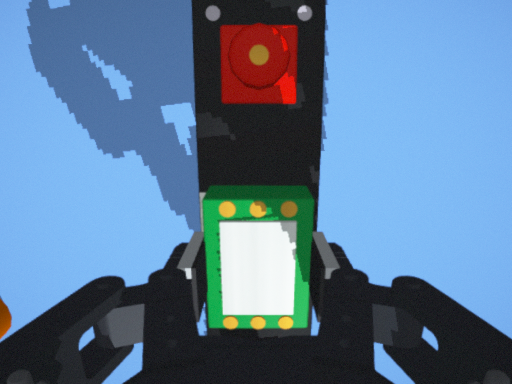

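```bash
python3 - <<'E'
from h import *
import pickle
f=pickle.load(open("pics/i.pkl","rb"))
im,m=plane(f,.0335,(.607,-.053),.05,.05); hsv=cv2.cvtColor(im,cv2.COLOR_BGR2HSV)
pad=(hsv[...,1]<60)&(hsv[...,2]>110); print(rect(pad,m))
for z in (.006,.011,.016):
    im,m=plane(f,z,(.615,.026),.03,.03); hsv=cv2.cvtColor(im,cv2.COLOR_BGR2HSV)
    r=((hsv[...,0]<8)|(hsv[...,0]>172))&(hsv[...,1]>150)&(hsv[...,2]>80); print(z,rect(r,m))
for row in (40,130,160): # strip edges
    b=f["pixels"][row,:,0].astype(float); k=np.where(np.diff((b<110).astype(int)))[0]; print(row,k)
E
```

```text
(array([ 0.60712314, -0.05364119]), np.float64(0.04267893881684344), np.float64(0.029967274615148268), np.float64(-96.54629424497784))
0.006 (array([0.61691292, 0.0271891 ]), np.float64(0.03310926998817755), np.float64(0.032518702037333286), np.float64(-96.45881414276015))
0.011 (array([0.61685454, 0.02666994]), np.float64(0.03205505347095609), np.float64(0.03142276540255637), np.float64(-96.48307068559245))
0.016 (array([0.61677601, 0.02622372]), np.float64(0.030977327279925165), np.float64(0.030318971591978616), np.float64(-96.63251923099193))
40 [192 324]
130 [195 321]
160 [196 319]
```

```bash
python3 -m handwheel '[[0,0.02,0.08,0,0,0],[0,0,0.06,0,0,0],[0,0,0,0,0,0],[0,0,0,0,0,0]]'; python3 -m handwheel '[[0,0,0,0,0,0]]'
```

```text
clock: 11.48
position: [0.6081, -0.053, 0.0106]
tool_rot: [3.141, -0.0, 1.456]
force: [-4.2, 1.6, 17.1]
grip_width: 0.0428
clock: 11.6
position: [0.6081, -0.053, 0.0105]
tool_rot: [3.141, -0.0, 1.456]
force: [-5.8, 1.7, 17.0]
grip_width: 0.0427
```

```bash
python3 -m handwheel '[[0,0,0,0,0,0],[0,0,0,0,0,0],[0,0,0,0,0,0],[0,0,0,0,0,0],[0,0,-0.3,0,0,0],[0,0,-0.6,0,0,0],[0,0,-1,0,0,0],[0,0,-1,0,0,0]]' -0.4; python3 -m handwheel '[[0,0,-1,0,0,0],[0,0,-1,0,0,0],[0,0,-1,0,0,0],[0,0,-1,0,0,0],[0,0,0,0,0,0],[0,0,0,0,0,0],[0,0,0,0,0,0]]';python3 look.py j regulator_c
```

```text
clock: 12.6
position: [0.6081, -0.0531, 0.0841]
tool_rot: [3.141, -0.0, 1.456]
force: [0.2, -0.5, 1.0]
grip_width: 0.0598
clock: 13.48
position: [0.6076, -0.053, 0.1818]
tool_rot: [-3.141, 0.0, 1.456]
force: [-0.1, 0.4, -0.6]
grip_width: 0.06
13.525 [ 0.6077 -0.0531  0.1818] [-3.1407e+00  2.0000e-04  1.4561e+00] 0.05980284686404153 [-0.37  0.62  0.55  1.71 -0.39  0.92  0.22]
regulator_c 0.84 [256.7 174.7] 3362 [ 0.6062 -0.0532  0.024 ] [67. 50.] 90
```

View pics/j.png

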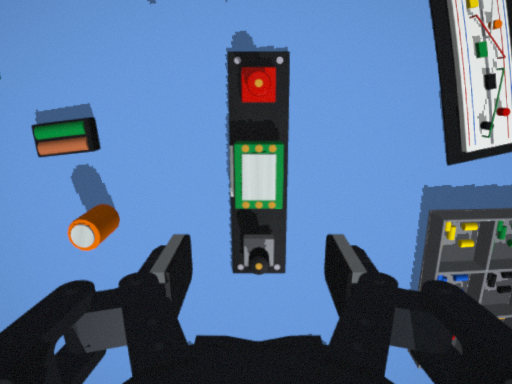

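The regulator sits midway at (258,175), between the red post (259,84) and the black post (259,250). I'll measure this view while moving to the heatsink.

```bash
python3 - <<'E'
from h import *
import pickle
f=pickle.load(open("pics/j.pkl","rb"))
im,m=plane(f,.030,(.607,-.053),.05,.05); hsv=cv2.cvtColor(im,cv2.COLOR_BGR2HSV)
pad=(hsv[...,1]<60)&(hsv[...,2]>110); print("pad",rect(pad,m))
im,m=plane(f,.017,(.615,.026),.03,.03); hsv=cv2.cvtColor(im,cv2.COLOR_BGR2HSV)
r=((hsv[...,0]<8)|(hsv[...,0]>172))&(hsv[...,1]>150)&(hsv[...,2]>80); print("red",rect(r,m))
im,m=plane(f,.006,(.607,-.053),.06,.13); cv2.imwrite("pics/j_r.png",im)
k=im[...,0].astype(int)<80
k=cv2.morphologyEx(k.astype(np.uint8),cv2.MORPH_CLOSE,np.ones((60,60))); k=cv2.morphologyEx(k,cv2.MORPH_OPEN,np.ones((40,40)))
print("strip",rect(k,m))
im,m=plane(f,.017,(.598,-.133),.04,.04); cv2.imwrite("pics/j_b.png",cv2.resize(im,None,fx=3,fy=3))
im,m=plane(f,.05,(.445,-.085),.04,.04); hsv=cv2.cvtColor(im,cv2.COLOR_BGR2HSV); print("captop",rect((hsv[...,1]<60)&(hsv[...,2]>150),m)); cv2.imwrite("pics/j_c.png",cv2.resize(im,None,fx=3,fy=3))
E
python3 -m handwheel '[[0.976,-0.333,0,0,0,0],[0.976,-0.333,0,0,0,0],[0.976,-0.333,0,0,0,0],[0.976,-0.333,0,0,0,0],[0.976,-0.333,0,0,0,0],[0.976,-0.333,0,0,0,0],[0.976,-0.333,0,0,0,0],[0.976,-0.333,0,0,0,0]]';python3 -m handwheel '[[0.976,-0.333,0,0,0,0],[0.976,-0.333,0,0,0,0],[0.976,-0.333,0,0,0,0],[0.976,-0.333,0,0,0,0],[0.976,-0.333,0,0,0,0],[0.976,-0.333,0,0,0,0],[0.976,-0.333,0,0,0,0],[0.976,-0.333,0,0,0,0]]';python3 -m handwheel '[[0,0,0,0,0,-0.0268],[0,0,0,0,0,-0.0268],[0,0,0,0,0,-0.0268],[0,0,0,0,0,-0.0268],[0,0,0,0,0,-0.0268],[0,0,0,0,0,-0.0268],[0,0,0,0,0,-0.0268],[0,0,0,0,0,-0.0268]]';python3 -m handwheel '[[0,0,0,0,0,-0.0268],[0,0,0,0,0,0],[0,0,0,0,0,0],[0,0,0,0,0,0]]';python3 look.py k heatsink_c
```

```text
pad (array([ 0.60770528, -0.05412563]), np.float64(0.042355670445869825), np.float64(0.030274324472975876), np.float64(-96.78897648071579))
red (array([0.61684756, 0.02562805]), np.float64(0.0309208323692756), np.float64(0.03081040175072598), np.float64(-6.340189840165476))
strip (array([0.61351676, 0.00646988]), np.float64(0.09621932724754413), np.float64(0.0551736548821179), np.float64(-96.44159837500666))
captop (array([ 0.4435, -0.085 ]), np.float64(0.021213205595622453), np.float64(0.021213204278533397), np.float64(-45.00000355738983))
clock: 14.58
position: [0.5638, 0.1492, 0.182]
tool_rot: [-3.141, 0.0, 1.456]
force: [0.0, 0.1, -0.7]
grip_width: 0.0597
clock: 15.58
position: [0.52, 0.3507, 0.1819]
tool_rot: [-3.141, 0.001, 1.456]
force: [-0.1, -0.2, 0.2]
grip_width: 0.0599
clock: 16.58
position: [0.5203, 0.3498, 0.1819]
tool_rot: [-3.141, -0.0, 2.809]
force: [-0.2, 0.0, 0.4]
grip_width: 0.0599
clock: 17.08
position: [0.5203, 0.3501, 0.1822]
tool_rot: [-3.141, -0.0, 2.969]
force: [0.1, -0.2, 0.2]
grip_width: 0.0598
17.125 [0.5203 0.3501 0.1822] [-3.1414 -0.      2.97  ] 0.05979590115180573 [-0.79  0.58  0.16  1.65 -0.11  0.92  0.8 ]
heatsink_c 0.8 [257.  176.7] 2170 [0.5202 0.3485 0.03  ] [58.  40.7] 88
```

View pics/k.png

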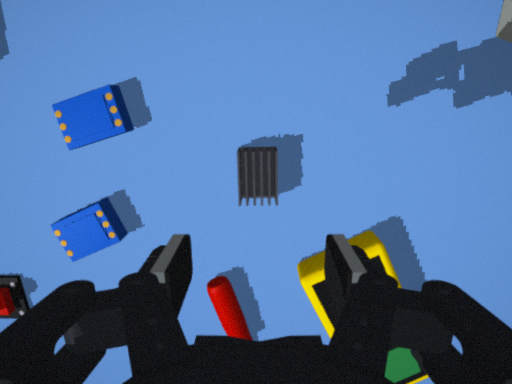

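View pics/j_r.png

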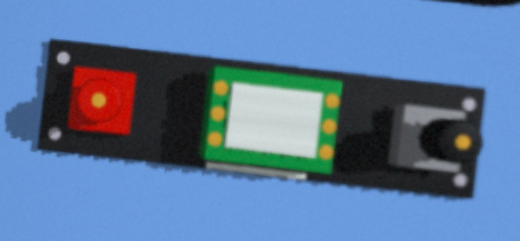

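```bash
python3 - <<'E'
from h import *
import pickle
f=pickle.load(open("pics/k.pkl","rb"))
im,m=plane(f,.03,(.52,.35),.04,.04); cv2.imwrite("pics/k_r.png",cv2.resize(im,None,fx=4,fy=4))
k=cv2.morphologyEx((im[...,0]<75).astype(np.uint8),cv2.MORPH_CLOSE,np.ones((9,9)));print(rect(k,m))
E
```

```text
(array([0.51733766, 0.34943578]), np.float64(0.04785322604863642), np.float64(0.033452017812307645), np.float64(-8.673176476770264))
```

View pics/k_r.png

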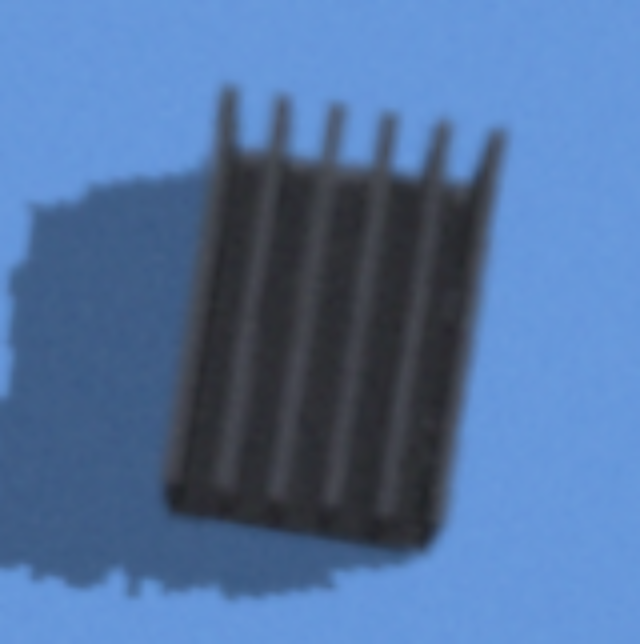

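```bash
python3 -m handwheel '[[-0.06,-0.07,0.6,0,0,-0.0045],[0,0,1,0,0,0],[0,0,1,0,0,0],[0,0,1,0,0,0],[0,0,1,0,0,0],[0,0,1,0,0,0],[0,0,0.8,0,0,0],[0,0,0.4,0,0,0]]'; python3 -m handwheel '[[0,0,0.28,0,0,0],[0,0,0,0,0,0],[0,0,0,0,0,0]]';python3 -m handwheel '[[0,0,0,0,0,0],[0,0,0,0,0,0],[0,0,0,0,0,0],[0,0,0,0,0,0],[0,0,0,0,0,0],[0,0,0,0,0,0]]' 1 40;  python3 -m handwheel '[[0,0,-0.5,0,0,0],[0,0,-1,0,0,0],[0,0,-1,0,0,0],[0,0,-1,0,0,0],[0,0,-1,0,0,0],[0,0,-1,0,0,0],[0,0,-1,0,0,0],[0,0,0,0,0,0]]'; python3 -m handwheel '[[0,0,0,0,0,0],[0,0,0,0,0,0]]' ; python3 look.py l; 
```

```text
clock: 18.18
position: [0.5211, 0.3476, 0.0108]
tool_rot: [-3.141, -0.001, 3.0]
force: [-0.6, -0.1, -0.1]
grip_width: 0.0595
clock: 18.55
position: [0.5218, 0.3482, 0.0059]
tool_rot: [3.141, 0.001, 3.0]
force: [0.3, 0.4, -0.1]
grip_width: 0.0596
clock: 19.3
position: [0.5218, 0.3483, 0.0059]
tool_rot: [3.141, 0.001, 3.0]
force: [-0.6, -0.5, 5.5]
grip_width: 0.0356
clock: 20.3
position: [0.5223, 0.3485, 0.1703]
tool_rot: [3.139, 0.002, 3.0]
force: [-0.3, -0.9, 0.1]
grip_width: 0.0352
clock: 20.55
position: [0.5211, 0.3478, 0.1671]
tool_rot: [-3.141, -0.001, 3.0]
force: [-0.5, -0.0, -1.0]
grip_width: 0.0354
20.6 [0.5212 0.3478 0.1671] [-3.1407e+00 -8.0000e-04  2.9999e+00] 0.03525828893374585 [-0.78  0.6   0.15  1.66 -0.11  0.89  0.84]
```

View pics/l.png

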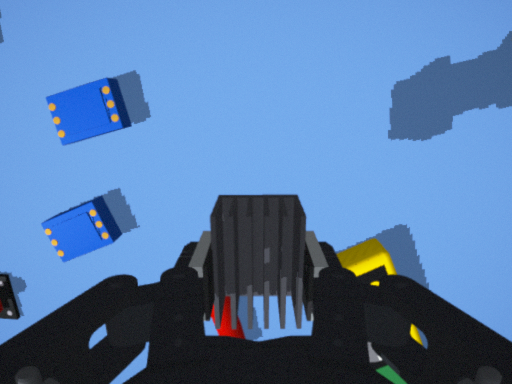

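```bash
python3 - <<'E'
from h import *
import pickle
f=pickle.load(open("pics/l.pkl","rb"))
im,m=plane(f,.1912,(.5212,.3478),.04,.04); cv2.imwrite("pics/l_r.png",cv2.resize(im,None,fx=4,fy=4))
a=np.radians(-8.1); u=np.array([np.cos(a),np.sin(a)]); w=np.array([-u[1],u[0]])
for c in [(.025,.018),(.025,-.018),(-.025,-.018),(-.025,.018)]:
    print(proj(f,[[*(np.array([.5212,.3478])+c[0]*u+c[1]*w),.1912]])[0].round(1))
E
```

```text
[302.5 328. ]
[216.4 328. ]
[211.2 215.2]
[307.9 215.1]
```

View pics/l_r.png

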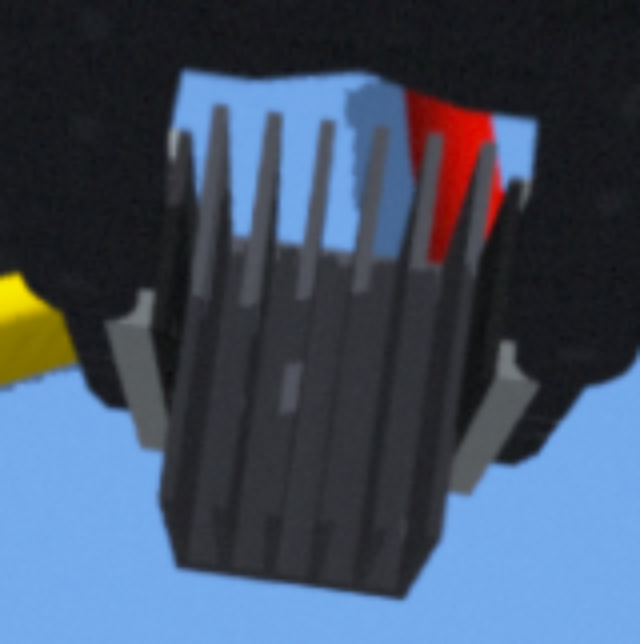

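```bash
python3 -m handwheel '[[-0.355,-0.964,0,0,0,0],[-0.355,-0.964,0,0,0,0],[-0.355,-0.964,0,0,0,0],[-0.355,-0.964,0,0,0,0],[-0.355,-0.964,0,0,0,0],[-0.355,-0.964,0,0,0,0],[-0.355,-0.964,0,0,0,0],[-0.355,-0.964,0,0,0,0]]';python3 -m handwheel '[[-0.355,-0.964,0,0,0,0],[-0.355,-0.964,0,0,0,0],[-0.355,-0.964,0,0,0,0],[-0.355,-0.964,0,0,0,0],[-0.355,-0.964,0,0,0,0],[-0.355,-0.964,0,0,0,0],[-0.355,-0.964,0,0,0,0],[-0.355,-0.964,0,0,0,0]]';python3 -m handwheel '[[0,0,0,0,0,0.0273],[0,0,0,0,0,0.0273],[0,0,0,0,0,0.0273],[0,0,0,0,0,0.0273],[0,0,0,0,0,0.0273],[0,0,0,0,0,0.0273],[0,0,0,0,0,0.0273],[0,0,0,0,0,0.0273]]';python3 -m handwheel '[[0,0,0,0,0,0.0273],[0,0,0,0,0,0],[0,0,0,0,0,0],[0,0,0,0,0,0]]';python3 look.py m
```

```text
clock: 21.6
position: [0.5645, 0.1462, 0.1673]
tool_rot: [-3.141, -0.001, 3.0]
force: [0.6, 1.2, -0.4]
grip_width: 0.0357
clock: 22.6
position: [0.6076, -0.0546, 0.1673]
tool_rot: [-3.141, -0.001, 3.0]
force: [0.6, 0.5, -0.8]
grip_width: 0.0353
clock: 23.6
position: [0.6074, -0.0537, 0.1673]
tool_rot: [-3.141, 0.0, 1.622]
force: [-0.6, 0.7, -1.2]
grip_width: 0.0352
clock: 24.1
position: [0.6076, -0.0538, 0.1678]
tool_rot: [-3.142, -0.0, 1.458]
force: [0.3, -0.5, -0.9]
grip_width: 0.0356
24.15 [ 0.6076 -0.0538  0.1678] [ 3.1416e+00 -2.0000e-04  1.4577e+00] 0.03517624876273453 [-0.39  0.64  0.58  1.72 -0.43  0.9   0.25]
```

View pics/m.png

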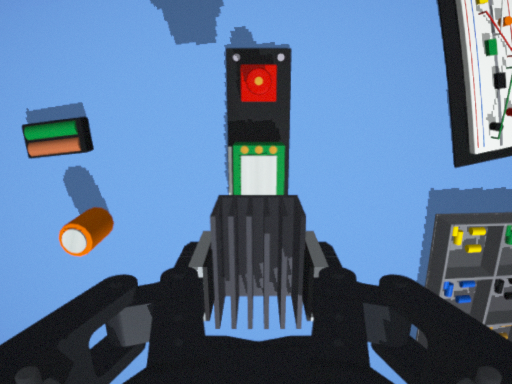

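```bash
python3 -m handwheel '[[-0.012,0.004,1,0,0,0.0003],[0,0,1,0,0,0],[0,0,1,0,0,0],[0,0,1,0,0,0],[0,0,0.7,0,0,0],[0,0,0.3,0,0,0],[0,0,0,0,0,0],[0,0,0,0,0,0]]';python3 look.py n
```

```text
clock: 25.15
position: [0.6082, -0.0541, 0.0435]
tool_rot: [3.141, -0.0, 1.454]
force: [1.3, -0.2, -0.4]
grip_width: 0.0355
25.2 [ 0.6082 -0.0541  0.0435] [ 3.1405e+00 -2.0000e-04  1.4544e+00] 0.03509039178228297 [-0.31  0.81  0.46  1.78 -0.54  0.68  0.34]
```

View pics/n.png

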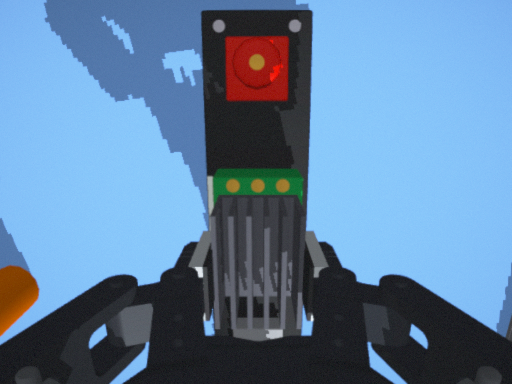

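```bash
python3 -m handwheel '[[0,0,0.14,0,0,0],[0,0,0.1,0,0,0],[0,0,0.06,0,0,0],[0,0,0,0,0,0],[0,0,0,0,0,0]]'
```

```text
clock: 25.82
position: [0.6077, -0.054, 0.0359]
tool_rot: [-3.142, -0.0, 1.454]
force: [-4.6, 2.0, 13.8]
grip_width: 0.0354
```

```bash
python3 -m handwheel '[[0,0,0,0,0,0],[0,0,0,0,0,0],[0,0,0,0,0,0],[0,0,0,0,0,0],[0,0,-0.3,0,0,0],[0,0,-0.6,0,0,0],[0,0,-1,0,0,0],[0,0,-1,0,0,0]]' -0.4; python3 -m handwheel '[[0,0,-1,0,0,0],[0,0,-1,0,0,0],[0,0,-1,0,0,0],[0,0,0,0,0,0],[0,0,0,0,0,0],[0,0,0,0,0,0]]';python3 look.py o heatsink_c
```

```text
clock: 26.82
position: [0.6078, -0.0542, 0.1096]
tool_rot: [3.141, -0.0, 1.454]
force: [0.5, -1.1, -0.6]
grip_width: 0.0599
clock: 27.58
position: [0.6074, -0.054, 0.1823]
tool_rot: [-3.141, 0.0, 1.454]
force: [-0.6, -0.8, 0.7]
grip_width: 0.0595
27.625 [ 0.6074 -0.0541  0.1823] [-3.1407e+00  2.0000e-04  1.4542e+00] 0.05959305035466139 [-0.4   0.63  0.59  1.71 -0.42  0.93  0.24]
heatsink_c 0.85 [258.4 180.2] 2701 [ 0.6071 -0.0582  0.03  ] [64. 46.] 90
```

View pics/o.png

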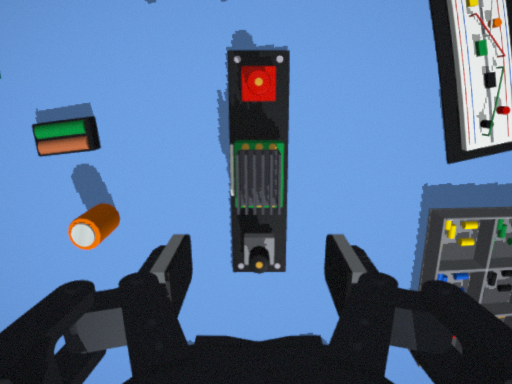

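The heatsink is centred on the regulator at (259,178). Next is the transformer.

```bash
python3 -m handwheel '[[-0.948,-0.281,0,0,0,0],[-0.948,-0.281,0,0,0,0],[-0.948,-0.281,0,0,0,0],[-0.948,-0.281,0,0,0,0],[-0.948,-0.281,0,0,0,0],[-0.948,-0.281,0,0,0,0],[-0.948,-0.281,0,0,0,0],[-0.948,-0.281,0,0,0,0]]' -0.8; python3 -m handwheel '[[-0.948,-0.281,0,0,0,0],[-0.948,-0.281,0,0,0,0],[-0.948,-0.281,0,0,0,0],[0,0,0,0,0,0],[0,0,0,0,0,0],[0,0,0,0,0,0]]';python3 look.py p transformer_c
```

```text
clock: 28.68
position: [0.5293, -0.2366, 0.1825]
tool_rot: [-3.141, 0.0, 1.454]
force: [0.7, -0.4, -0.2]
grip_width: 0.0768
clock: 29.42
position: [0.5011, -0.3032, 0.1826]
tool_rot: [-3.141, -0.0, 1.455]
force: [0.2, -0.1, -0.0]
grip_width: 0.0769
29.475 [ 0.501  -0.3033  0.1827] [-3.1414e+00 -2.0000e-04  1.4553e+00] 0.0767692000545232 [ 0.05  0.59  0.59  1.78 -0.4   0.9   0.69]
transformer_c 0.72 [257.1 179. ] 3055 [ 0.5002 -0.3028  0.045 ] [56.7 61.6] 54
```

View pics/p.png

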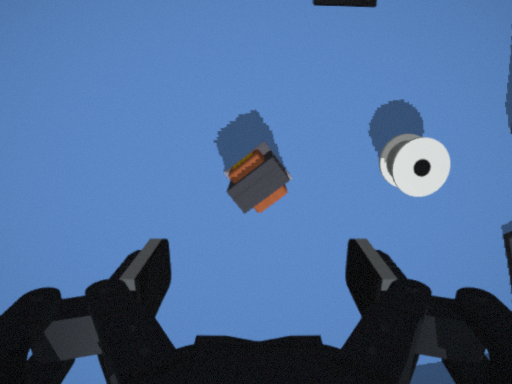

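```bash
python3 - <<'E'
from h import *
import pickle
f=pickle.load(open("pics/p.pkl","rb"))
im,m=plane(f,.045,(.5,-.303),.045,.045); cv2.imwrite("pics/p_r.png",cv2.resize(im,None,fx=4,fy=4))
E
```

```text
(no output)
```

View pics/p_r.png

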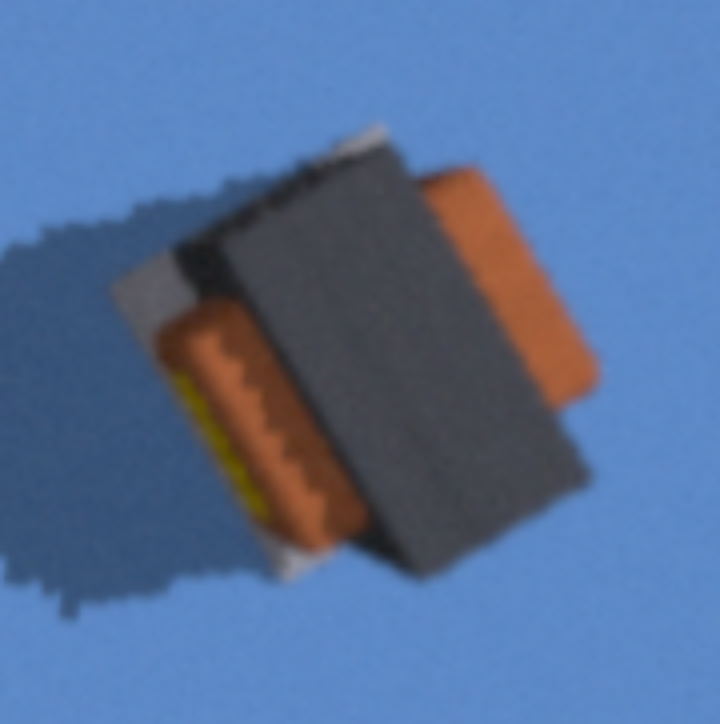

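```bash
python3 -m handwheel '[[-0.236,-0.024,0.5,0,0,-0.0256],[0,0,0.5,0,0,-0.0256],[0,0,0.5,0,0,-0.0256],[0,0,0.5,0,0,-0.0256],[0,0,1,0,0,0],[0,0,0.5,0,0,0],[0,0,0,0,0,0],[0,0,0,0,0,0]]'; python3 look.py q
```

```text
clock: 30.52
position: [0.4997, -0.31, 0.096]
tool_rot: [3.141, 0.001, 2.098]
force: [0.6, 0.3, -0.3]
grip_width: 0.0769
30.575 [ 0.4998 -0.3099  0.0961] [3.1411e+00 9.0000e-04 2.0977e+00] 0.07713048861314821 [ 0.22  0.67  0.35  1.82 -0.33  0.71  1.27]
```

View pics/q.png

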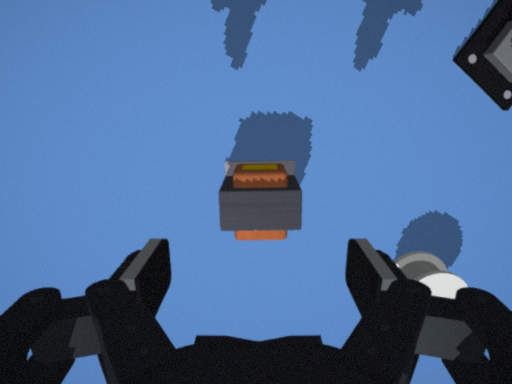

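```bash
python3 -m handwheel '[[0.03,0,0.8,0,0,0],[0,0,1,0,0,0],[0,0,1,0,0,0],[0,0,0.5,0,0,0],[0,0,0.28,0,0,0],[0,0,0,0,0,0],[0,0,0,0,0,0]]';python3 -m handwheel '[[0,0,0,0,0,0],[0,0,0,0,0,0],[0,0,0,0,0,0],[0,0,0,0,0,0],[0,0,0,0,0,0],[0,0,0,0,0,0]]' 1 90;  python3 -m handwheel '[[0,0,-0.4,0,0,0],[0,0,-1,0,0,0],[0,0,-1,0,0,0],[0,0,-1,0,0,0],[0,0,-1,0,0,0],[0,0,-1,0,0,0],[0,0,-1,0,0,0],[0,0,0,0,0,0]]'; python3 -m handwheel '[[0,0,0,0,0,0],[0,0,0,0,0,0]]' ; python3 look.py r; 
```

```text
clock: 31.45
position: [0.4994, -0.3094, 0.0065]
tool_rot: [3.141, 0.001, 2.098]
force: [-0.0, 0.5, 0.3]
grip_width: 0.0768
clock: 32.2
position: [0.4994, -0.3093, 0.0065]
tool_rot: [3.141, 0.001, 2.098]
force: [-1.1, 1.7, 10.3]
grip_width: 0.0491
clock: 33.2
position: [0.4995, -0.3095, 0.1675]
tool_rot: [3.14, 0.002, 2.098]
force: [-0.3, 0.3, -3.2]
grip_width: 0.0493
clock: 33.45
position: [0.4985, -0.3088, 0.1648]
tool_rot: [-3.141, -0.001, 2.098]
force: [0.0, -0.1, -4.0]
grip_width: 0.0494
33.5 [ 0.4986 -0.3089  0.1649] [-3.1407e+00 -1.1000e-03  2.0976e+00] 0.04875096828644038 [ 0.18  0.57  0.4   1.78 -0.29  0.84  1.24]
```

View pics/r.png

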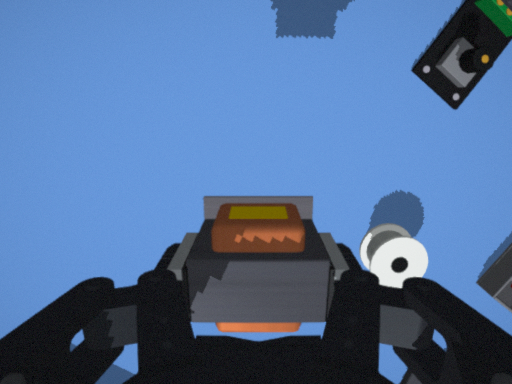

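```bash
python3 - <<'E'
from h import *
import pickle
f=pickle.load(open("pics/r.pkl","rb"))
im,m=plane(f,.2034,(.4986,-.3089),.045,.045); im=cv2.resize(im,None,fx=4,fy=4)
a=np.radians(30.2); u=np.array([np.cos(a),np.sin(a)]); w=np.array([-u[1],u[0]])
for c in [(.025,.013),(.025,-.013),(-.025,-.013),(-.025,.013)]:
    P=np.array([.4986,-.3089])+c[0]*u+c[1]*w
    q=((-.3089+.045-P[1])*8000,(.4986+.045-P[0])*8000); cv2.circle(im,(int(q[0]),int(q[1])),5,(0,255,0),1)
cv2.imwrite("pics/r_r.png",im)
E
```

```text
(no output)
```

View pics/r_r.png

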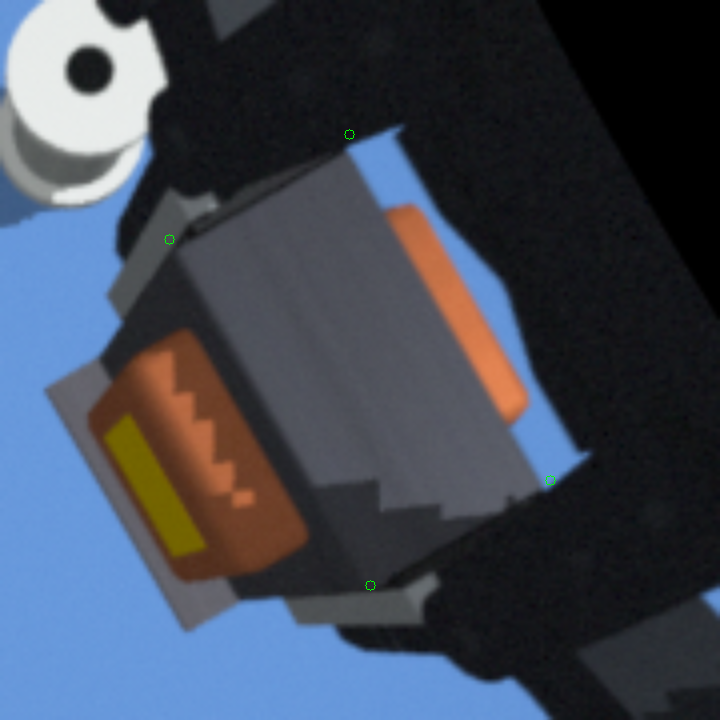

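```bash
python3 -m handwheel '[[0.887,0.965,0,0,0,0],[0.887,0.965,0,0,0,0],[0.887,0.965,0,0,0,0],[0.887,0.965,0,0,0,0],[0.887,0.965,0,0,0,0],[0.887,0.965,0,0,0,0],[0.887,0.965,0,0,0,0],[0.887,0.965,0,0,0,0]]'; python3 -m handwheel '[[0.887,0.965,0,0,0,0],[0.887,0.965,0,0,0,0],[0.887,0.965,0,0,0,0],[0.887,0.965,0,0,0,0],[0.887,0.965,0,0,0,0],[0,0,0,0,0,0.0255],[0,0,0,0,0,0.0255],[0,0,0,0,0,0.0255]]'; python3 -m handwheel '[[0,0,0,0,0,0.0255],[0,0,1,0,0,0],[0,0,1,0,0,0],[0,0,1,0,0,0],[0,0,0,0,0,0],[0,0,0,0,0,0],[0,0,0,0,0,0]]'; python3 look.py s; python3 - <<'E'
from h import *
f=bot.grab_frame("side"); cv2.imwrite("pics/s_s.png",f["pixels"])
f=bot.grab_frame("top"); cv2.imwrite("pics/s_t.png",cv2.resize(f["pixels"][80:280,100:400],None,fx=2.6,fy=2.6))
E
```

```text
clock: 34.5
position: [0.5766, -0.0577, 0.1653]
tool_rot: [-3.141, -0.0, 2.098]
force: [1.9, 0.2, -3.5]
grip_width: 0.0489
clock: 35.5
position: [0.6249, 0.0977, 0.1651]
tool_rot: [-3.141, 0.0, 1.612]
force: [-0.4, 0.2, -4.1]
grip_width: 0.0486
clock: 36.38
position: [0.6256, 0.0978, 0.0918]
tool_rot: [3.14, -0.0, 1.457]
force: [-0.8, 0.5, -2.7]
grip_width: 0.0493
36.425 [0.6256 0.0978 0.0917] [ 3.1404e+00 -5.0000e-04  1.4568e+00] 0.04941582140550683 [-0.57  0.77  0.51  1.7  -0.49  0.8   0.05]
```

View pics/s.png

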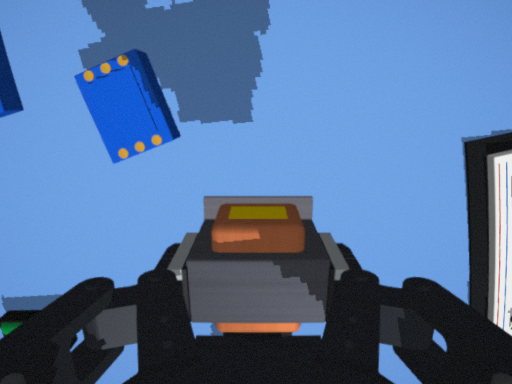

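View pics/s_s.png

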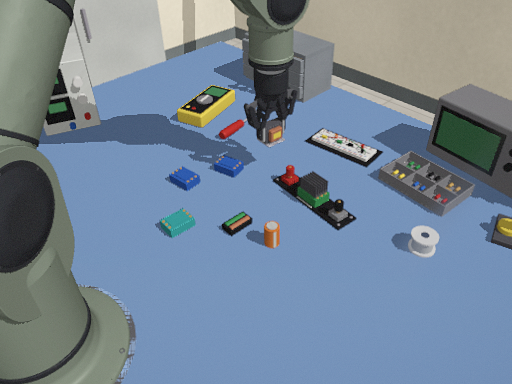

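```bash
python3 -m handwheel '[[0.01,-0.03,1,0,0,0],[0,0,1,0,0,0],[0,0,0.8,0,0,0],[0,0,0.3,0,0,0],[0,0,0.15,0,0,0],[0,0,0,0,0,0],[0,0,0,0,0,0]]'; python3 -m handwheel '[[0,0,0.08,0,0,0],[0,0,0.06,0,0,0],[0,0,0,0,0,0],[0,0,0,0,0,0]]'
```

```text
clock: 37.4
position: [0.6248, 0.0981, 0.0102]
tool_rot: [3.141, -0.0, 1.457]
force: [-0.3, 0.2, -3.2]
grip_width: 0.0494
clock: 37.9
position: [0.6245, 0.0982, 0.0066]
tool_rot: [3.141, -0.0, 1.457]
force: [-4.2, 1.0, 6.2]
grip_width: 0.0493
```

```bash
python3 -m handwheel '[[0,0,0,0,0,0],[0,0,0,0,0,0],[0,0,0,0,0,0],[0,0,0,0,0,0],[0,0,-0.3,0,0,0],[0,0,-0.6,0,0,0],[0,0,-1,0,0,0],[0,0,-1,0,0,0]]' -0.8; python3 -m handwheel '[[0,0,-1,0,0,0],[0,0,-1,0,0,0],[0,0,-1,0,0,0],[0,0,-1,0,0,0],[-1,0,0,0,0,0],[-1,0,0,0,0,0],[0,0,0,0,0,0],[0,0,0,0,0,0]]'; python3 -m handwheel '[[0,0,0,0,0,0],[0,0,0,0,0,0]]'; python3 look.py u; python3 - <<'E'
from h import *
import pickle
f=pickle.load(open("pics/u.pkl","rb"))
im,m=plane(f,.045,(.62,.09),.06,.07); cv2.imwrite("pics/u_r.png",cv2.resize(im,None,fx=2.7,fy=2.7))
E
```

```text
clock: 38.9
position: [0.6246, 0.098, 0.0804]
tool_rot: [3.141, -0.0, 1.457]
force: [0.3, -0.3, 0.5]
grip_width: 0.0768
clock: 39.9
position: [0.6189, 0.049, 0.1792]
tool_rot: [3.141, -0.001, 1.457]
force: [0.2, 1.8, -0.2]
grip_width: 0.0769
clock: 40.15
position: [0.6187, 0.049, 0.1786]
tool_rot: [-3.141, -0.0, 1.458]
force: [-0.5, 0.2, 0.6]
grip_width: 0.0765
40.2 [0.6187 0.0488 0.1786] [-3.1416e+00  1.0000e-04  1.4574e+00] 0.07647441196705276 [-0.55  0.65  0.58  1.68 -0.42  0.94  0.08]
```

View pics/u.png

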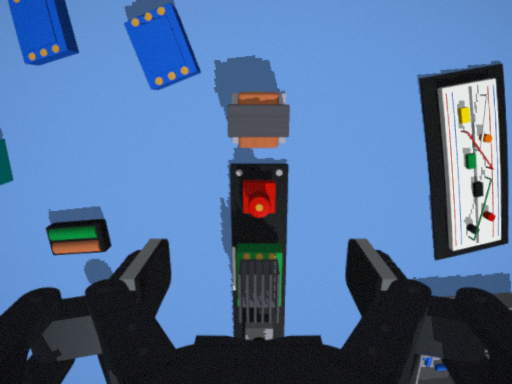

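View pics/u_r.png

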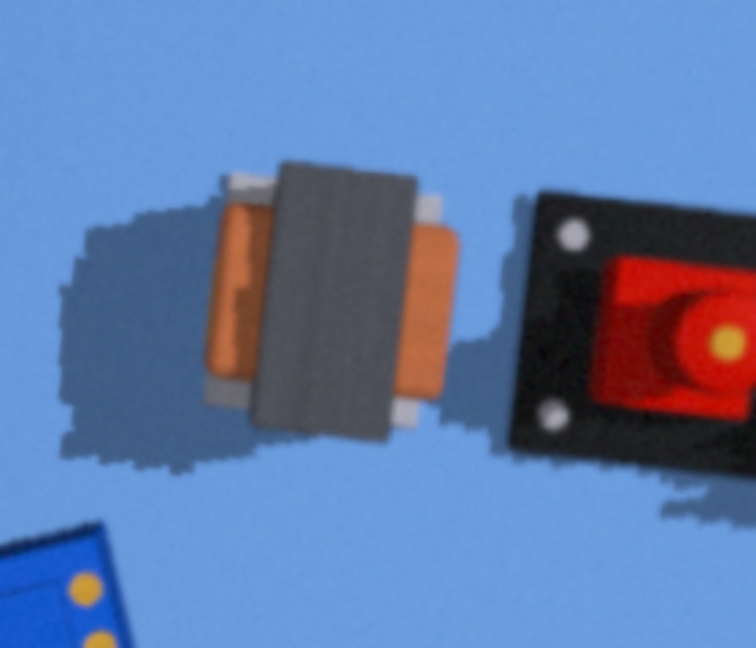

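```bash
python3 -m handwheel '[[-0.873,-0.909,0,0,0,0],[-0.873,-0.909,0,0,0,0],[-0.873,-0.909,0,0,0,0],[-0.873,-0.909,0,0,0,0],[-0.873,-0.909,0,0,0,0],[-0.873,-0.909,0,0,0,0],[-0.873,-0.909,0,0,0,0],[0,0,0,0,0,0]]' -0.5; python3 -m handwheel '[[0,0,0,0,0,0],[0,0,0,0,0,0],[0,0,0,0,0,0]]'; python3 look.py v capacitor_c; python3 - <<'E'
from h import *
import pickle
f=pickle.load(open("pics/v.pkl","rb"))
im,m=plane(f,.05,(.443,-.085),.04,.04); hsv=cv2.cvtColor(im,cv2.COLOR_BGR2HSV)
k=(hsv[...,0]<20)&(hsv[...,1]>150)&(hsv[...,2]>100)|((hsv[...,1]<70)&(hsv[...,2]>130))
c=max(cv2.findContours(k.astype(np.uint8),0,2)[0],key=cv2.contourArea); print(cv2.boundingRect(c))
cv2.imwrite("pics/v_r.png",cv2.resize(im,None,fx=4,fy=4))
E
```

```text
clock: 41.2
position: [0.4421, -0.0862, 0.1788]
tool_rot: [-3.141, -0.0, 1.455]
force: [0.8, 0.3, 0.3]
grip_width: 0.064
clock: 41.58
position: [0.4436, -0.085, 0.1784]
tool_rot: [-3.141, 0.0, 1.457]
force: [-0.5, 0.6, 0.3]
grip_width: 0.0639
41.625 [ 0.4435 -0.0851  0.1785] [-3.1415e+00  2.0000e-04  1.4573e+00] 0.06399192902600988 [-0.44  0.39  0.64  2.12 -0.34  0.73  0.31]
capacitor_c 0.6 [256.2 181.3] 1395 [ 0.4421 -0.0843  0.05  ] [45. 38.] 90
(36, 48, 76, 64)
```

View pics/v.png

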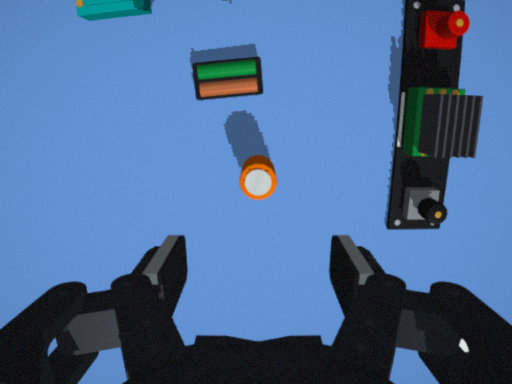

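View pics/v_r.png

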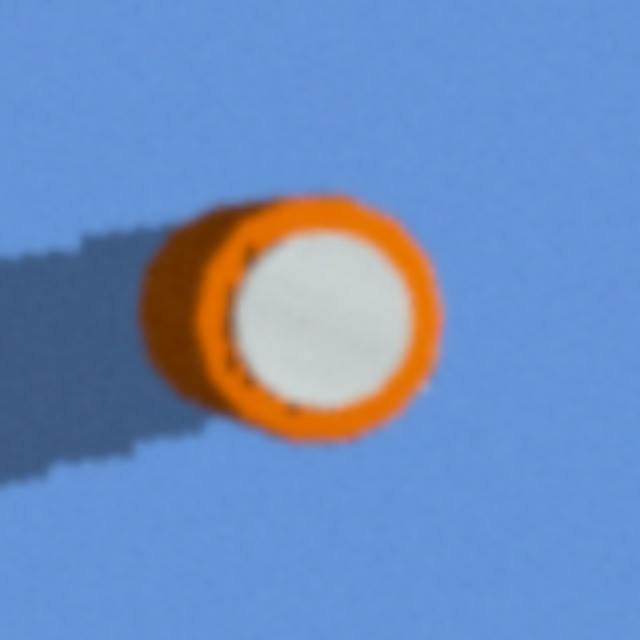

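```bash
python3 -m handwheel '[[0,0,0.6,0,0,0],[0,0,1,0,0,0],[0,0,1,0,0,0],[0,0,1,0,0,0],[0,0,1,0,0,0],[0,0,1,0,0,0],[0,0,0.6,0,0,0],[0,0,0.3,0,0,0]]'; python3 -m handwheel '[[0,0,0.04,0,0,0],[0,0,0,0,0,0],[0,0,0,0,0,0]]';python3 -m handwheel '[[0,0,0,0,0,0],[0,0,0,0,0,0],[0,0,0,0,0,0],[0,0,0,0,0,0],[0,0,0,0,0,0],[0,0,0,0,0,0]]' 1 40;  python3 -m handwheel '[[0,0,-0.5,0,0,0],[0,0,-1,0,0,0],[0,0,-1,0,0,0],[0,0,-1,0,0,0],[0,0,-1,0,0,0],[0,0,-1,0,0,0],[0,0,-1,0,0,0],[0,0,0,0,0,0]]'; python3 -m handwheel '[[0,0,0,0,0,0],[0,0,0,0,0,0]]' ; python3 look.py w; 
```

```text
clock: 42.68
position: [0.4429, -0.0855, 0.0151]
tool_rot: [-3.141, 0.0, 1.456]
force: [-0.1, -1.0, 0.5]
grip_width: 0.0638
clock: 43.05
position: [0.4436, -0.0852, 0.0155]
tool_rot: [3.141, -0.0, 1.457]
force: [0.3, 0.5, 0.6]
grip_width: 0.0641
clock: 43.8
position: [0.4435, -0.0852, 0.0154]
tool_rot: [3.141, -0.0, 1.457]
force: [-1.3, 1.4, 9.4]
grip_width: 0.0309
clock: 44.8
position: [0.4439, -0.0852, 0.1792]
tool_rot: [3.139, -0.001, 1.457]
force: [0.3, -0.5, -0.7]
grip_width: 0.031
clock: 45.05
position: [0.4429, -0.0853, 0.177]
tool_rot: [-3.141, 0.0, 1.457]
force: [0.1, -0.4, -0.1]
grip_width: 0.0309
45.1 [ 0.4429 -0.0853  0.177 ] [-3.1405e+00  3.0000e-04  1.4566e+00] 0.030885487927378018 [-0.45  0.4   0.65  2.12 -0.36  0.73  0.32]
```

View pics/w.png

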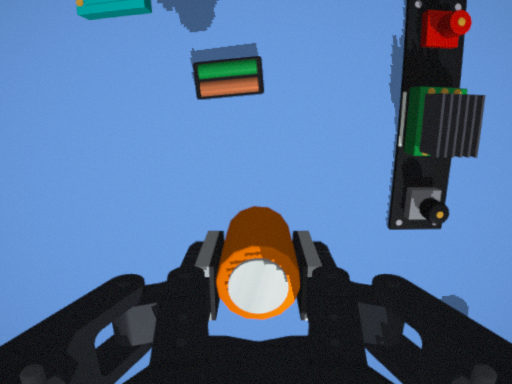

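```bash
python3 -m handwheel '[[-0.133,0.995,0,0,0,0],[-0.133,0.995,0,0,0,0],[-0.133,0.995,0,0,0,0],[-0.133,0.995,0,0,0,0],[-0.133,0.995,0,0,0,0],[-0.133,0.995,0,0,0,0],[-0.133,0.995,0,0,0,0],[-0.133,0.995,0,0,0,0]]'; python3 -m handwheel '[[-0.133,0.995,0,0,0,0],[0,0,1,0,0,0],[0,0,1,0,0,0],[0,0,1,0,0,0],[0,0,0,0,0,0],[0,0,0,0,0,0],[0,0,0,0,0,0]]'; python3 look.py x; python3 - <<'E'
from h import *
f=bot.grab_frame("side"); cv2.imwrite("pics/x_s.png",f["pixels"])
E
```

```text
clock: 46.1
position: [0.6384, -0.1347, 0.1767]
tool_rot: [-3.14, 0.0, 1.456]
force: [0.8, 0.4, 0.0]
grip_width: 0.0308
clock: 46.98
position: [0.6628, -0.1407, 0.1036]
tool_rot: [3.14, 0.0, 1.457]
force: [0.3, -0.3, -0.5]
grip_width: 0.0311
47.025 [ 0.6627 -0.1406  0.1035] [ 3.1404 -0.      1.4568] 0.03127329451494429 [-0.2   0.82  0.53  1.57 -0.5   0.89  0.4 ]
```

View pics/x.png

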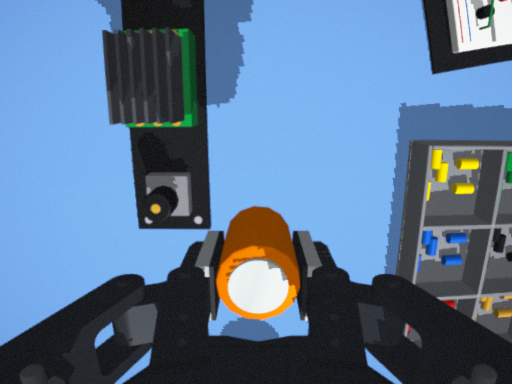

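View pics/x_s.png

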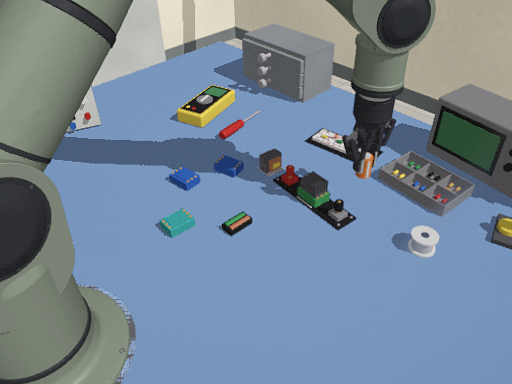

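```bash
python3 -m handwheel '[[0,-0.015,1,0,0,0],[0,0,1,0,0,0],[0,0,0.8,0,0,0],[0,0,0.35,0,0,0],[0,0,0.2,0,0,0],[0,0,0,0,0,0],[0,0,0,0,0,0]]'; python3 -m handwheel '[[0,0,0.08,0,0,0],[0,0,0.06,0,0,0],[0,0,0,0,0,0],[0,0,0,0,0,0]]'
```

```text
clock: 47.95
position: [0.6623, -0.1405, 0.0195]
tool_rot: [3.141, 0.0, 1.457]
force: [-0.4, 0.1, -0.0]
grip_width: 0.0308
clock: 48.45
position: [0.662, -0.1404, 0.0155]
tool_rot: [3.141, -0.0, 1.457]
force: [-0.8, 0.4, 4.0]
grip_width: 0.031
```

Contact at the expected height. I'll release to about 50 mm, lift, and check.

```bash
python3 -m handwheel '[[0,0,0,0,0,0],[0,0,0,0,0,0],[0,0,0,0,0,0],[0,0,0,0,0,0],[0,0,-0.2,0,0,0],[0,0,-0.6,0,0,0],[0,0,-1,0,0,0],[0,0,-1,0,0,0]]' -0.2; python3 -m handwheel '[[0,0,-1,0,0,0],[0,0,-1,0,0,0],[0,0,-1,0,0,0],[0,0,-1,0,0,0],[0,0,0,0,0,0],[0,0,0,0,0,0],[0,0,0,0,0,0]]'; python3 look.py y capacitor_c; python3 - <<'E'
from h import *
import pickle
f=pickle.load(open("pics/y.pkl","rb"))
im,m=plane(f,.05,(.662,-.14),.04,.04); cv2.imwrite("pics/y_c.png",cv2.resize(im,None,fx=4,fy=4))
im,m=plane(f,.006,(.63,-.13),.08,.06); cv2.imwrite("pics/y_r.png",cv2.resize(im,None,fx=1.8,fy=1.8))
E
```

```text
clock: 49.45
position: [0.6621, -0.1406, 0.0871]
tool_rot: [3.141, 0.0, 1.457]
force: [-0.1, 0.3, 0.5]
grip_width: 0.0513
clock: 50.32
position: [0.6616, -0.1403, 0.1848]
tool_rot: [-3.141, -0.0, 1.457]
force: [-0.4, -0.3, -0.1]
grip_width: 0.051
50.375 [ 0.6617 -0.1403  0.1848] [-3.1407 -0.      1.4567] 0.05147210156082096 [-0.23  0.73  0.59  1.52 -0.45  1.03  0.36]
capacitor_c 0.87 [260.  175.9] 1221 [ 0.6636 -0.1369  0.05  ] [43. 35.] 90
```

View pics/y.png

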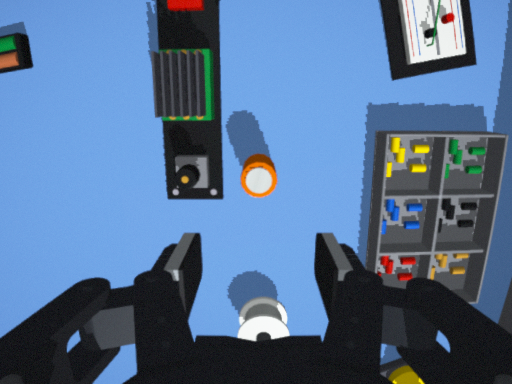

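View pics/y_r.png

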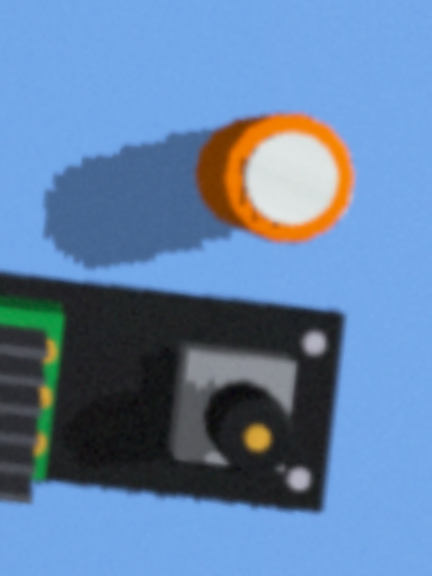

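View pics/y_c.png

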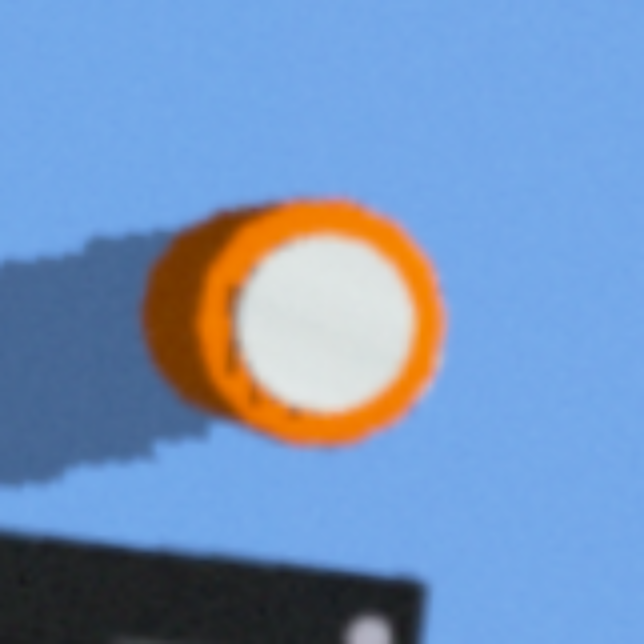

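The capacitor's top is at (322,321) in the rectified crop, so it sits at (0.6619, -0.1403), within 1 mm of target. Next is a final overall look.

```bash
python3 -m handwheel '[[0,-1,-1,0,0,0],[0,-1,-1,0,0,0],[0,-1,-1,0,0,0],[0,-1,-1,0,0,0],[0,-1,0,0,0,0],[0,-1,0,0,0,0],[0,-1,0,0,0,0],[0,0,0,0,0,0]]';python3 -m handwheel '[[0,-1,0,0,0,0],[0,-0.5,0,0,0,0],[0,0,0,0,0,0],[0,0,0,0,0,0]]'; python3 look.py z; python3 - <<'E'
from h import *
f=bot.grab_frame("top"); cv2.imwrite("pics/z_t.png",cv2.resize(f["pixels"][80:280,100:400],None,fx=2.6,fy=2.6,interpolation=cv2.INTER_CUBIC))
for k,z in (("battery_box",.02),("spool",.036)):
    d=bot.trace(f,k)[0]; ra=cv2.minAreaRect(max(cv2.findContours(d["region"].astype(np.uint8),0,2)[0],key=cv2.contourArea)); print(k,atz(f,ra[0],z)[:2].round(3))
f=bot.grab_frame("side"); cv2.imwrite("pics/z_s.png",cv2.resize(f["pixels"][100:300,150:450],None,fx=2.6,fy=2.6,interpolation=cv2.INTER_CUBIC))
E
```

```text
clock: 51.42
position: [0.487, -0.1204, 0.2855]
tool_rot: [-3.141, -0.001, 1.456]
force: [-0.3, 0.2, 0.8]
grip_width: 0.0514
clock: 51.92
position: [0.4517, -0.1162, 0.2854]
tool_rot: [3.141, 0.0, 1.457]
force: [-0.2, -0.9, 0.0]
grip_width: 0.0513
51.975 [ 0.4515 -0.1163  0.2853] [3.1413e+00 4.0000e-04 1.4570e+00] 0.05146450432835756 [-0.48  0.25  0.74  1.96 -0.2   1.    0.24]
battery_box [0.426 0.006]
spool [ 0.644 -0.306]
```

View pics/z_t.png

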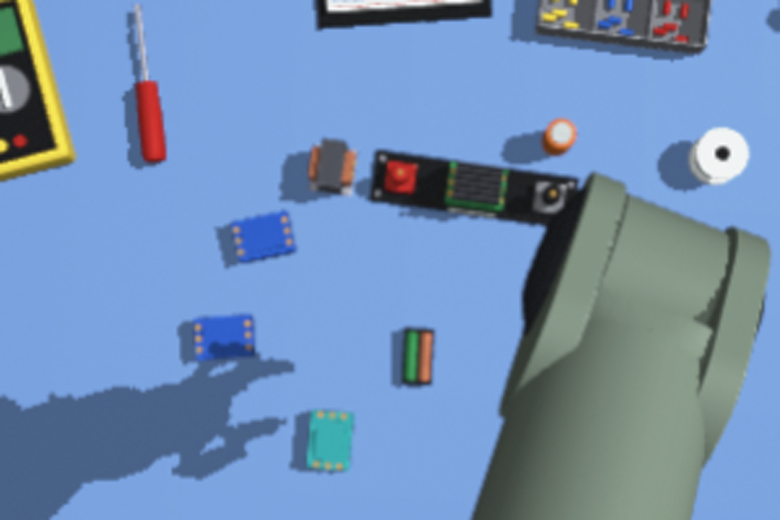

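View pics/z_s.png

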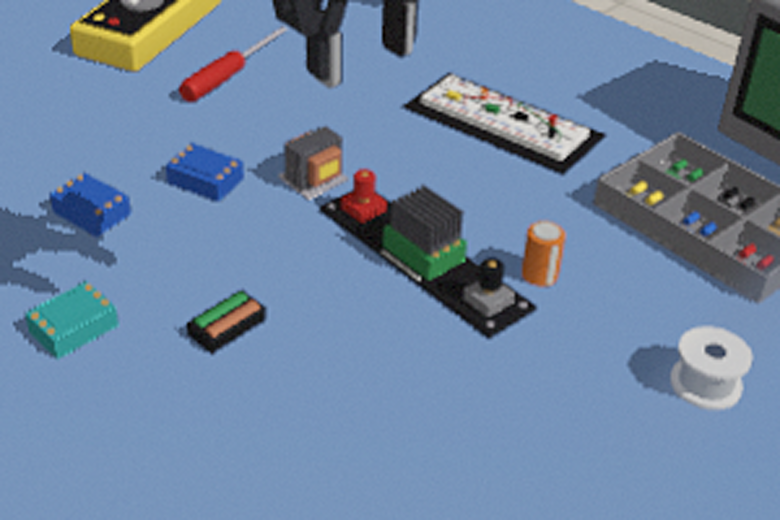

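Everything is standing where it was placed, and the battery holder and spool are where they started. I'll hand it in.

```bash
python3 -c "
from workcell import bot
print(bot.job_done())"
```

```text
the job is handed in; nothing more can be done
None
```

I placed all four parts in the order asked, let go of each, lifted the arm clear and handed the job in at about 52 s of the 90 s. No verdict was reported.

- **Regulator:** it lies lengthwise on the strip, midway between the posts. The wrist camera put it within 0.5 mm of the strip's centre and 0.3° of its direction.
- **Heatsink:** it sits on top, lengthwise the same way. Its position in the gripper was within about 1 mm of centred before release, and the pictures afterwards show it centred. I did not measure it again after letting go.
- **Transformer:** it stands past the red-post end and square to the strip. Its measured centre, (0.624, 0.098), is within about 0.5 mm of the target for a 20 mm gap.
- **Capacitor:** it stands upright behind the black post, with its centre at (0.662, -0.140), within about 0.5 mm of the target for a 20 mm gap.
- **Battery holder and spool:** the top camera found both within 1 mm of where it first saw them.

The top and wrist cameras disagreed by about 2–3 mm on the strip's centre along its length. I used the wrist camera, because it saw the parts and both posts in the same picture. Contact forces while setting parts down stayed at or below about 17 N. In the last top view the arm partly hid the black-post end of the strip, but the side view showed it clear.

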